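# Shut and lock the probe drawer through the guard window

## Task

Put the probe away safely: push the blue cabinet's half-open drawer fully shut, then reach down through the window in the guard on top of the cabinet and press the lock lever fully down so that it stays down. Do not touch the guard at any time and do not press the lever before the drawer is shut. Use only the fingertips or the outside of the fingers: the probe stays in the drawer, nothing is picked up, and everything else stays where it is.

Things in the scene. Friction and masses are not known exactly. Their poses are not given: they have to be found in the camera images.
- cabinet: Low blue painted steel tool cabinet fixed to the bench, 340 mm deep (its x), 360 mm wide (its y), 80 mm high, one shallow drawer. Origin at the centre of its underside; its -x side is the front, where the drawer comes out. Its angle varies by some 25 degrees, its front generally towards the robot's right. Its flat top is at 80 mm above the bench.
- cabinet_drawer0 (a joint): Drawer opening in m: 0 = fully shut (a hard stop), grows as the drawer comes out along the cabinet's -x; travel 246 mm, starts 80 to 140 mm open. It slides with about 1 N of friction plus light damping (4 N per m/s) and stays where it is left. The drawer front is a plate 354 mm wide, from 15 to 67 mm above the bench; the drawer's side walls reach 58 mm and its floor is at 22 mm.
- cabinet_drawer0_handle (a point): Middle of the drawer's bar handle: a horizontal steel bar 11 mm thick and 130 mm long, along the cabinet's y, its centre 44 mm above the bench and 35 mm in front of the drawer front's outer face, on two stand-offs 102 mm apart. Pushing the bar or the drawer front along the cabinet's +x shuts the drawer. With the drawer shut this point is at x = -205 mm in the cabinet's frame. The axes are the cabinet's.
- guard: Guard over the lock lever, standing fixed on the cabinet top: an aluminium top frame, 118 mm (its x) by 122 mm (its y), on four corner posts with clear plastic sides, closed all round except for the window in its top. Origin at the centre of its foot, on the cabinet top (80 mm above the bench). The top face is 56 mm above the origin, the frame 6 mm thick. It must not be touched.
- guard_window (a point): Centre of the guard's window, at the level of the frame's top face (136 mm above the bench). The window is a rectangular opening 70 mm along the guard's x and 86 mm along its y; axes as the guard's. The lever's pad is straight below it.
- lever (a joint): Lock lever angle in rad: 0 = up (start), 0.5 = fully down (a hard stop). It is hinged about the guard's y axis at 44 mm towards the guard's +x from the window's centre and 27 mm above the cabinet top, and its pad end points to the guard's -x. It is stiff (about 4.5 to 6 N at the pad moves it, no spring) and stays where it is left.
- lever_pad (a point): Centre of the top face of the lever's flat black pad (30 x 30 mm, 7 mm thick), 44 mm from the hinge. Up, it is about 42 mm above the cabinet top (14 mm below the guard's top face) and is tilted 0.25 rad; fully down, it is about 20.5 mm above the cabinet top (35 mm below the guard's top face), tilted 0.25 rad the other way. It turns with the lever.
- probe: Rubber-tipped probe lying across the floor of the drawer, near its front: flat aluminium handle 14 x 85 x 12 mm with a thin rod and rubber tip to its +y, 133 mm long, 40 g; origin at the underside, within its length. It rides with the drawer, may shift in it, and must not be taken out.
- stem: Cream resin shoulder stem lying on the cabinet top, about 112 mm long along its x, 26 mm wide, 18 mm high; origin under its middle. Leave alone.
- depth_gauge: Brushed aluminium depth gauge lying on the cabinet top, 130 mm long along its x, 50 mm over its cross bar, 19 mm high; origin under its middle. Leave alone.
- vial_a: Glass sample vial with white cap standing on the cabinet top behind the guard, 24 mm in diameter, 52 mm high; origin at the centre of its foot, z up its axis. Leave alone.
- vial_b: The second glass vial, the same as the first. Leave alone.
- scraper: Scraper lying on the bench to the robot's right; origin under its middle. Leave alone.
- bottle: White closed plastic bottle standing on the bench to the robot's left, 60 mm in diameter, 150 mm high; origin at the centre of its foot. Leave alone.

How it is judged:
By the outcome, as a careful person would: the job done as asked, in the order asked, and still so for the second after the job is handed in, with the robot touching nothing.
It also fails if it takes over 43 s, if anything falls off the work surface, if the arm or the gripper's body presses on something with over 40 N, if the wrist force passes 120 N, or if a joint passes its speed limit or range.

## Robot

A 7-joint arm with a two-finger parallel gripper is mounted at the origin on the work surface. World frame = base frame: x ahead of the robot, y to its left, z up, the work surface at z = 0. Lengths are in m, angles in degrees, forces in N, time in s.
With the tool pointing down it reaches from about 0.425 to 0.825 m from the base axis. Payload 3.6 kg.
Tool frame: the origin (TCP) lies midway between the tips of the shut fingers; the grasp point (between the pads) lies behind it (manip.grip_depth is the z of the grasp point in the tool frame, in m); z points along the fingers, y is the direction in which the jaws open and shut (so a half turn about z gives the same grasp; the last joint's range is limited). The gripper opens to 93 mm and grips with 3 to 60 N. Pads are 15 mm wide; open, the fingers measure 128 mm over their backs; the gripper's body (75 mm by 188 mm) begins 65 mm behind the grasp point.
Start: joints at [-78.467, 35.231, -0.722, 81.555, 0.464, 63.22, -2.315], TCP at [0.147, 0.633, 0.193] pointing down, gripper open.
Joint ranges: [-178.69, 178.69], [-17.37, 117.87], [-77.05, 75.6], [15.02, 138.74], [-78.02, 258.01], [0.78, 113.62], [-162.83, 162.83]. Speed limits (degrees/s): [159.86, 159.86, 180, 180, 180, 180, 180].

## Interface

Orientations are given as a 3x3 rotation matrix whose columns are the frame's x, y, z axes.
In Python, from cell import sense, vision, manip, finder gives the robot as it stands.
- The arm moves only by the tool carry_out, never from a script. Its argument "steps" is text: rows parted by semicolons, each of 7 numbers parted by spaces: the shift along the tool's x, y, z in m, then the turn, a rotation vector about the tool's x, y, z in degrees, then the closure in counts, from 0 (fully open) to 255 (shut). A call has 1 to 8 rows; each row is the pose to reach, as a shift and turn from the pose measured when the call began, along the tool's axes at that moment; what a row does not reach only later rows make up. A row lasts 1/8 s, in which the tool goes at most 62.5 mm and 10.7 degrees, less where a joint would pass 70% of its speed; a pose out of reach is approached as far as the arm can. A call with a gripper value outside its range is refused whole. The fingers move at their own pace and stop on an object; "force" is the grip in N (left out, the last holds). Time passes only in rows, so rows that repeat a pose let the fingers close. It gives the time, the measured TCP pose, the force and the opening at its end, in the units of the state.
- sense(): the state, without advancing time (a new reading comes with each control period).
- vision.snapshot(name): name is "scene" or "top" or "wrist"; returns the picture (384x512x3 uint8, blue, green, red); there is no depth.
- vision.calibration(name): a dict with "intrinsics" (3x3 intrinsics, pixels), "R" (3x3) and "t" (3): a world point X has camera coordinates R X + t; the wrist camera has in their place "mount" (4x4, takes a point from camera to tool coordinates, whose origin is the TCP and whose axes are the flange's). Camera axes: x right, y down, z forward; pixel columns grow to the right and rows downward; lengths in m; the calibration is good to about 2 mm. A picture is of the moment at which its call begins: read the wrist's pose just before it. calibration takes no time and is no camera call.
- manip.sign_off(): hands the job in, once; it reports no verdict.
Trained networks look in the newest picture that a camera, given by its name, has taken for a name from the list of things; names that differ only in an ending like _2 or _b are one class to them, and where a whole thing is asked for, a point or a joint stands for the part that bears it (a point fixed in the world has none). Each returns a list of dicts, best first, with "conf" (0 to 1); they miss things now and then, are a little off and sometimes report something else, mostly with a low value. They report only what shows in the picture. A call takes as long as a camera call.
- finder.look_for(label, camera): "extent" ([left, top, right, bottom] in pixels, round what is visible of it).
- finder.masks_of(label, camera): "pixels" (384x512 bool, what is visible of it) and "extent" ([left, top, right, bottom] in pixels, round what is visible of it).
- finder.pinpoint(label, camera): "location" ([column, row] in pixels: a listed point, or the origin of a listed thing).
The state is a dict: "time_s": time; "joints": joint angles; "qd": joint speeds; "tau": joint torques, N m; "eef_pos": TCP position; "eef_rot": TCP orientation; "ft_force": force on the tool from outside, world axes, zero at the start; "torque": the same for the moment, N m; "width": finger opening in m.
Only numpy, scipy, OpenCV 4.12 (cv2) and the standard library are available. Lean on these libraries where they do the work, as an engineer would, in place of code of your own. Each camera call takes 0.05 s, during which the arm holds its last target.

## Working session

There is one attempt and no reset: what is moved stays moved. The work goes in short steps, Python scripts to look and compute and a tool call to move; the robot and the scene stay as the last step left them, time stands still between calls to the robot, and variables do not carry over. Pictures are saved under pics/ and viewed, and the job is handed in when it is done.

Besides the shell and the picture viewer there is one more tool, called after "Call:" as name(argument=value, ...), one argument or row to a line, values as JSON. carry_out: Moves the arm, as the interface text tells. Its arguments: {"type":"object","properties":{"steps":{"type":"string"},"force":{"type":"number"}},"required":["steps"]}

```bash
ls; mkdir -p pics; cat > h.py <<'E'
import numpy as np, cv2
from cell import sense, vision, manip, finder
def ray(cam,px):
    c=vision.calibration(cam);K=np.array(c["intrinsics"]);
    if cam=="wrist":
        s=sense();M=np.array(c["mount"]);R=np.array(s["eef_rot"]);p=np.array(s["eef_pos"])
        d=R@M[:3,:3]@np.linalg.solve(K,[px[0],px[1],1]);o=R@M[:3,3]+p
    else:
        R=np.array(c["R"]);t=np.array(c["t"]);d=R.T@np.linalg.solve(K,[px[0],px[1],1]);o=-R.T@t
    return o,d
def atz(cam,px,z):
    o,d=ray(cam,px);return o+d*(z-o[2])/d[2]
def proj(cam,X):
    c=vision.calibration(cam);K=np.array(c["intrinsics"]);X=np.array(X)
    if cam=="wrist":
        s=sense();M=np.array(c["mount"]);R=np.array(s["eef_rot"]);p=np.array(s["eef_pos"])
        x=M[:3,:3].T@(R.T@(X-p)-M[:3,3])
    else: x=np.array(c["R"])@X+np.array(c["t"])
    x=K@x;return x[:2]/x[2]
E
python3 - <<'E'
from h import *
np.set_printoptions(precision=4,suppress=True)
s=sense();print(s["time_s"],s["eef_pos"],s["eef_rot"],s["width"],manip.grip_depth)
for c in ["scene","top","wrist"]:
    cv2.imwrite(f"pics/{c}0.png",vision.snapshot(c))
Z={"cabinet_drawer0_handle":.044,"guard_window":.136,"lever_pad":.122,"guard":.08,"cabinet":0,"stem":.08,"depth_gauge":.08,"vial_a":.08,"bottle":0,"scraper":0,"probe":.022}
for c in ["scene","top"]:
    for n,z in Z.items():
        for r in finder.pinpoint(n,c)[:2]:
            print(c,n,round(r["conf"],2),np.round(r["location"],1),atz(c,r["location"],z))
print(sense()["time_s"])
E
```

```text
pics
0.0 [0.1466 0.6324 0.1919] [[-0.9742  0.2257 -0.0005]
 [ 0.2257  0.9742 -0.0025]
 [-0.     -0.0025 -1.    ]] 0.09317102610874936 -0.0188
scene cabinet_drawer0_handle 0.69 [291.2 208.4] [0.5096 0.0464 0.044 ]
scene cabinet_drawer0_handle 0.61 [267.  148.6] [ 0.4214 -0.228   0.044 ]
scene guard_window 0.85 [292.6 205.4] [0.5417 0.0856 0.136 ]
scene guard_window 0.46 [293.4 210.6] [0.5517 0.1032 0.136 ]
scene lever_pad 0.58 [291.8 209.1] [0.546  0.0887 0.122 ]
scene lever_pad 0.44 [280.5 252.1] [0.6686 0.1957 0.122 ]
scene guard 0.74 [285.8 218.4] [0.5653 0.0866 0.08  ]
scene guard 0.55 [205.9 116. ] [ 0.5445 -0.4776  0.08  ]
scene cabinet 0.9 [286.8 222.7] [0.5382 0.0644 0.    ]
scene stem 0.58 [333.1 202.1] [0.3915 0.1229 0.08  ]
scene depth_gauge 0.75 [248.1 215.8] [0.6637 0.0089 0.08  ]
scene vial_a 0.59 [321.3 241.2] [0.5217 0.2194 0.08  ]
scene vial_a 0.42 [280.4 250.8] [0.651  0.1747 0.08  ]
scene bottle 0.64 [373.1 324.7] [0.536  0.5014 0.    ]
scene bottle 0.34 [332.  201.7] [0.3475 0.0831 0.    ]
scene scraper 0.9 [204.7 113.4] [ 0.5048 -0.5699  0.    ]
scene scraper 0.33 [246.3 217.2] [ 0.6441 -0.0334  0.    ]
top cabinet_drawer0_handle 0.63 [311.1 252.1] [ 0.4187 -0.2354  0.044 ]
top guard_window 0.7 [212.6 204.6] [0.548  0.0758 0.136 ]
top lever_pad 0.63 [209.3 205. ] [0.5492 0.0872 0.122 ]
top guard 0.97 [212.2 206.4] [0.5529 0.0822 0.08  ]
top cabinet 0.74 [219.5 214.3] [0.5414 0.0645 0.    ]
top stem 0.5 [199.9 256.5] [0.3945 0.1137 0.08  ]
top depth_gauge 0.78 [239.3 170.5] [ 0.6726 -0.0003  0.08  ]
top depth_gauge 0.38 [211.9 206.9] [0.5512 0.0831 0.08  ]
top vial_a 0.63 [167.6 215. ] [0.5221 0.2217 0.08  ]
top vial_a 0.4 [187.6 172. ] [0.6638 0.1662 0.08  ]
top bottle 0.79 [ 88.2 211.2] [0.5419 0.5048 0.    ]
top bottle 0.56 [309.2 253.1] [ 0.4188 -0.2354  0.    ]
top scraper 0.86 [402.8 227.1] [ 0.512 -0.548  0.   ]
top probe 0.73 [278.8 232.8] [ 0.4809 -0.1333  0.022 ]
1.25
```

```bash
python3 - <<'E'
import cv2
a=cv2.imread("pics/top0.png");cv2.imwrite("pics/top0c.png",cv2.resize(a[110:310,60:440],None,fx=2.1,fy=2.1,interpolation=cv2.INTER_CUBIC))
a=cv2.imread("pics/scene0.png");cv2.imwrite("pics/scene0c.png",cv2.resize(a[80:350,150:430],None,fx=2.1,fy=2.1,interpolation=cv2.INTER_CUBIC))
E
```

```text
(no output)
```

View pics/top0c.png

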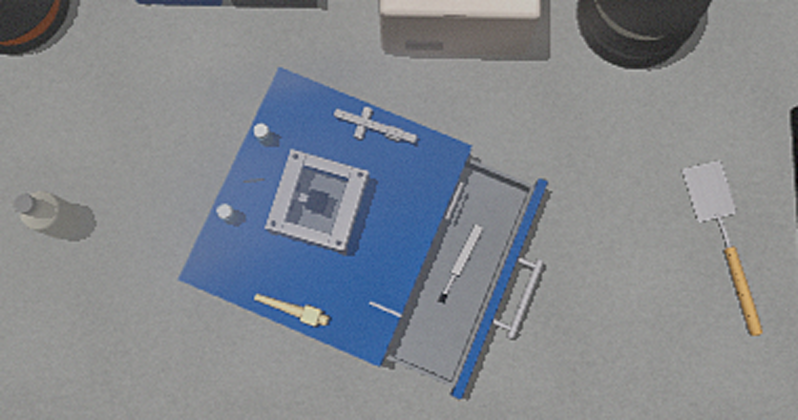

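View pics/scene0c.png

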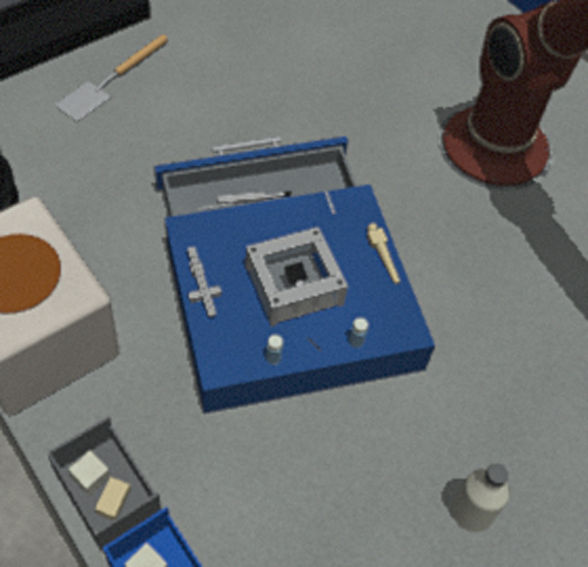

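The top view shows the blue cabinet, with the open drawer at right and the handle bar around crop (527,300). The guard is at about crop (317,200), with the dark lever pad visible through its window. Next I'll measure the cabinet and guard corners precisely.

```bash
python3 - <<'E'
from h import *
np.set_printoptions(precision=4,suppress=True)
def cor(m):
    c=max(cv2.findContours(m.astype(np.uint8),0,2)[0],key=cv2.contourArea)
    return cv2.boxPoints(cv2.minAreaRect(c)),c
for n,z in [("cabinet",.08),("guard",.136),("cabinet_drawer0_handle",.06)]:
    for r in finder.masks_of(n,"top")[:1]:
        b,c=cor(r["pixels"]); print(n,r["conf"],r["extent"],r["pixels"].sum()); print(b); 
        P=np.array([atz("top",p,z) for p in b]);print(P, np.linalg.norm(P-np.roll(P,1,0),axis=1))
# manual corners
for name,z,L in [("cabtop",.08,[(279,68),(470,146),(380,366),(180,279)]),("front edge top z67",.067,[(545,180),(460,398)]),("handle",.0495,[(541,262),(513,337)])]:
    P=np.array([atz("top",(x/2.1+60,y/2.1+110),z) for x,y in L]);print(name,P,np.linalg.norm(P-np.roll(P,1,0),axis=1),P.mean(0))
a=cv2.imread("pics/top0.png")
cv2.imwrite("pics/g.png",cv2.resize(a[170:240,170:250],None,fx=7.5,fy=7.5,interpolation=cv2.INTER_CUBIC))
a=cv2.imread("pics/scene0.png")
cv2.imwrite("pics/gs.png",cv2.resize(a[180:240,255:335],None,fx=7.5,fy=7.5,interpolation=cv2.INTER_CUBIC))
E
```

```text
cabinet 0.95 [142.4, 138.7, 320.4, 302.9] 14286
[[143.5853 244.159 ]
 [188.1103 138.2203]
 [333.5005 199.3263]
 [288.9756 305.2651]]
[[ 0.4287  0.2905  0.08  ]
 [ 0.7783  0.1706  0.08  ]
 [ 0.5845 -0.3027  0.08  ]
 [ 0.2543 -0.1623  0.08  ]] [0.4852 0.3696 0.5114 0.3588]
guard 0.57 [187.1, 183.0, 236.5, 233.9] 911
[[185.705  218.6145]
 [198.2309 179.7842]
 [236.2724 192.0556]
 [223.7465 230.886 ]]
[[0.5032 0.1551 0.136 ]
 [0.6246 0.1232 0.136 ]
 [0.5887 0.0052 0.136 ]
 [0.4687 0.0391 0.136 ]] [0.121  0.1255 0.1233 0.1247]
cabinet_drawer0_handle 0.59 [245.2, 186.1, 318.4, 295.8] 4093
[[241.1299 283.834 ]
 [282.8542 181.1282]
 [332.1551 201.1567]
 [290.4308 303.8625]]
[[ 0.3146 -0.0155  0.06  ]
 [ 0.6456 -0.1425  0.06  ]
 [ 0.5826 -0.3022  0.06  ]
 [ 0.2578 -0.1685  0.06  ]] [0.1632 0.3545 0.1716 0.3513]
cabtop [[ 0.7644  0.1543  0.08  ]
 [ 0.6459 -0.1441  0.08  ]
 [ 0.3132 -0.0155  0.08  ]
 [ 0.4328  0.2842  0.08  ]] [0.356  0.3211 0.3567 0.3226] [0.5391 0.0697 0.08  ]
front edge top z67 [[ 0.5981 -0.2604  0.067 ]
 [ 0.2702 -0.133   0.067 ]] [0.3519 0.3519] [ 0.4341 -0.1967  0.067 ]
handle [[ 0.4739 -0.2558  0.0495]
 [ 0.3602 -0.2128  0.0495]] [0.1216 0.1216] [ 0.4171 -0.2343  0.0495]
```

View pics/g.png

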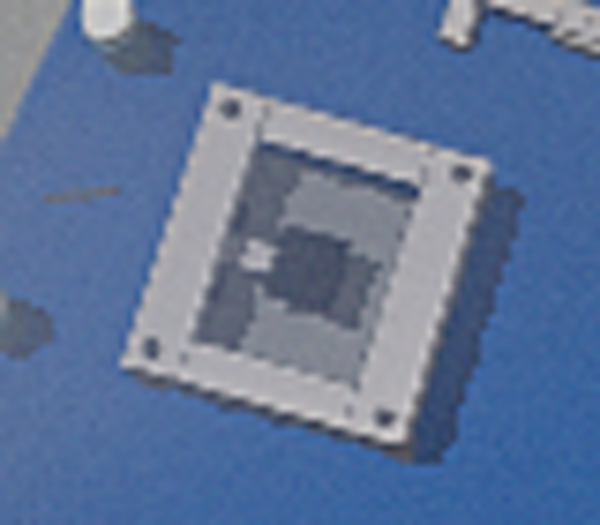

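View pics/gs.png

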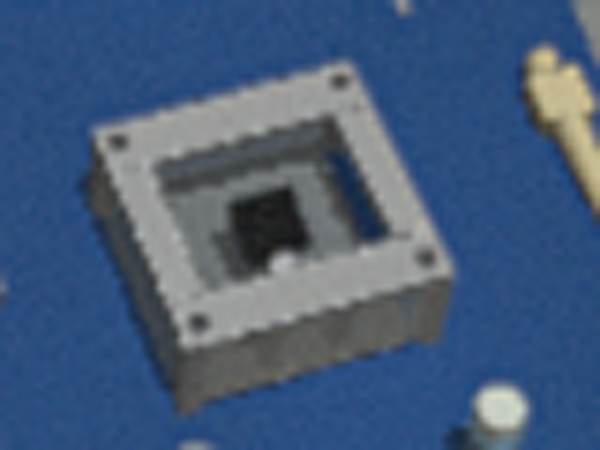

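View pics/wrist0.png

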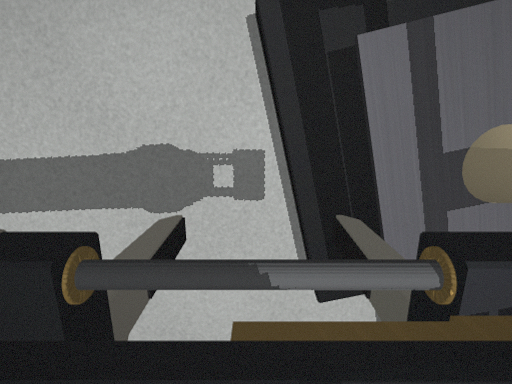

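```bash
cat >> h.py <<'E'
from scipy.spatial.transform import Rotation as Ro
def tgt(pos,yaw_y):  # tool pointing down, tool y at azimuth yaw_y deg
    a=np.radians(yaw_y);y=np.array([np.cos(a),np.sin(a),0]);z=np.array([0,0,-1.]);x=np.cross(y,z)
    return np.array(pos,float),np.stack([x,y,z],1)
def row(pos,yaw):
    s=sense();R=np.array(s["eef_rot"]);p=np.array(s["eef_pos"]);P,T=tgt(pos,yaw)
    d=R.T@(P-p);w=Ro.from_matrix(R.T@T).as_rotvec(degrees=True)
    print(pos,yaw,"->",np.round(d,4),np.round(w,2))
E
python3 - <<'E'
from h import *
np.set_printoptions(precision=4,suppress=True)
P=np.array([atz("top",(x/7.5+170,y/7.5+170),.136) for x,y in [(214,85),(490,163),(405,445),(123,365)]]);print("outer",P,P.mean(0),np.linalg.norm(P-np.roll(P,1,0),axis=1))
d=P[0]-P[1];e=P[3]-P[2];print(np.degrees(np.arctan2(d[1],d[0])),np.degrees(np.arctan2(e[1],e[0])))
d=P[3]-P[0];e=P[2]-P[1];print(np.degrees(np.arctan2(d[1],d[0])),np.degrees(np.arctan2(e[1],e[0])))
P=np.array([atz("top",(x/7.5+170,y/7.5+170),.136) for x,y in [(258,145),(420,190),(357,390),(190,340)]]);print("win",P,P.mean(0),np.linalg.norm(P-np.roll(P,1,0),axis=1))
P=np.array([atz("scene",(x/7.5+255,y/7.5+180),.136) for x,y in [(93,130),(345,62),(452,270),(185,348)]]);print("outer scene",P,P.mean(0),np.linalg.norm(P-np.roll(P,1,0),axis=1))
P=np.array([atz("top",(x/7.5+170,y/7.5+170),.122) for x,y in [(318,270)]]);print("pad",P)
row((0.45,0.35,0.25),30);row((0.5,0.2,0.25),-5)
E
```

```text
outer [[0.6197 0.122  0.136 ]
 [0.5896 0.0081 0.136 ]
 [0.4734 0.0385 0.136 ]
 [0.5031 0.153  0.136 ]] [0.5465 0.0804 0.136 ] [0.1207 0.1178 0.1202 0.1182]
75.19138698540294 75.42170551865588
165.12887885295362 165.30692454331
win [[0.595  0.1028 0.136 ]
 [0.5777 0.0362 0.136 ]
 [0.4951 0.0586 0.136 ]
 [0.5139 0.1266 0.136 ]] [0.5454 0.081  0.136 ] [0.0845 0.0689 0.0856 0.0705]
outer scene [[0.5914 0.0143 0.136 ]
 [0.4769 0.0457 0.136 ]
 [0.5061 0.1582 0.136 ]
 [0.623  0.1269 0.136 ]] [0.5494 0.0862 0.136 ] [0.117  0.1187 0.1162 0.1211]
pad [[0.5463 0.0776 0.122 ]]
(0.45, 0.35, 0.25) 30 -> [-0.3594 -0.2074 -0.057 ] [-0.01 -0.   46.95]
(0.5, 0.2, 0.25) -5 -> [-0.4419 -0.3423 -0.057 ] [-0.01  0.   81.95]
```

Call:
carry_out(
  steps="-0.04 -0.02 -0.03 0 0 8 255; -0.09 -0.05 -0.057 0 0 18 255; -0.14 -0.08 -0.057 0 0 28 255; -0.19 -0.11 -0.057 0 0 38 255; -0.24 -0.14 -0.057 0 0 47 255; -0.29 -0.17 -0.057 0 0 57 255; -0.34 -0.21 -0.057 0 0 66 255; -0.39 -0.26 -0.057 0 0 75 255",
  force=20,
)

```text
time_s: 2.4
eef_pos: [0.4642, 0.2987, 0.2502]
eef_rot: [[-0.029, 1.0, 0.001], [1.0, 0.029, 0.0], [0.0, 0.001, -1.0]]
ft_force: [0.2, 0.3, 0.7]
width: 0.0174
```

```bash
python3 - <<'E'
from h import *
row((0.55,0.0,0.25),-21);row((0.50,-0.17,0.25),-21.4);row((0.40,-0.28,0.25),-21.4);row((0.40,-0.28,0.10),-21.4)
E
```

```text
(0.55, 0.0, 0.25) -21 -> [-3.011e-01  7.700e-02  2.000e-04] [ 0.05 -0.04 22.68]
(0.5, -0.17, 0.25) -21.4 -> [-0.4696  0.0221  0.    ] [ 0.05 -0.04 23.08]
(0.4, -0.28, 0.25) -21.4 -> [-5.766e-01 -8.110e-02 -1.000e-04] [ 0.05 -0.04 23.08]
(0.4, -0.28, 0.1) -21.4 -> [-0.5767 -0.0812  0.1499] [ 0.05 -0.04 23.08]
```

Call:
carry_out(
  steps="-0.06 0.015 0 0 0 8 255; -0.12 0.03 0 0 0 14 255; -0.18 0.045 0 0 0 20 255; -0.24 0.06 0 0 0 23 255; -0.30 0.07 0 0 0 23 255; -0.36 0.06 0 0 0 23 255; -0.42 0.04 0 0 0 23 255; -0.47 0.02 0 0 0 23 255",
)

```text
time_s: 3.4
eef_pos: [0.4972, -0.173, 0.2503]
eef_rot: [[0.365, 0.931, 0.002], [0.931, -0.365, -0.0], [0.0, 0.002, -1.0]]
ft_force: [0.5, -0.0, -0.0]
width: 0.0002
```

```bash
python3 - <<'E'
from h import *
row((0.40,-0.285,0.25),-21.4);row((0.40,-0.285,0.10),-21.4);row((0.40,-0.285,0.032),-21.4)
E
```

```text
(0.4, -0.285, 0.25) -21.4 -> [-1.398e-01 -4.970e-02  1.000e-04] [ 0.09 -0.02  0.02]
(0.4, -0.285, 0.1) -21.4 -> [-0.1398 -0.0499  0.1501] [ 0.09 -0.02  0.02]
(0.4, -0.285, 0.032) -21.4 -> [-0.1399 -0.05    0.2181] [ 0.09 -0.02  0.02]
```

Call:
carry_out(
  steps="-0.05 -0.018 0 0 0 0 255; -0.10 -0.035 0 0 0 0 255; -0.14 -0.05 0 0 0 0 255; -0.14 -0.05 0.05 0 0 0 255; -0.14 -0.05 0.1 0 0 0 255; -0.14 -0.05 0.14 0 0 0 255; -0.14 -0.05 0.14 0 0 0 255",
)

```text
time_s: 4.28
eef_pos: [0.3982, -0.2837, 0.1081]
eef_rot: [[0.365, 0.931, -0.004], [0.931, -0.365, 0.003], [0.002, -0.005, -1.0]]
ft_force: [-0.1, 0.6, 0.3]
width: 0.0006
```

```bash
python3 - <<'E'
from h import *
np.set_printoptions(precision=4,suppress=True)
s=sense();print(s["eef_pos"],s["ft_force"])
for c in ["top","wrist"]: cv2.imwrite(f"pics/{c}1.png",vision.snapshot(c))
a=cv2.imread("pics/top1.png");cv2.imwrite("pics/top1c.png",cv2.resize(a[180:310,230:400],None,fx=4,fy=4,interpolation=cv2.INTER_CUBIC))
E
```

```text
[ 0.3982 -0.2837  0.1081] [-0.1203  0.5838  0.3252]
```

View pics/top1c.png

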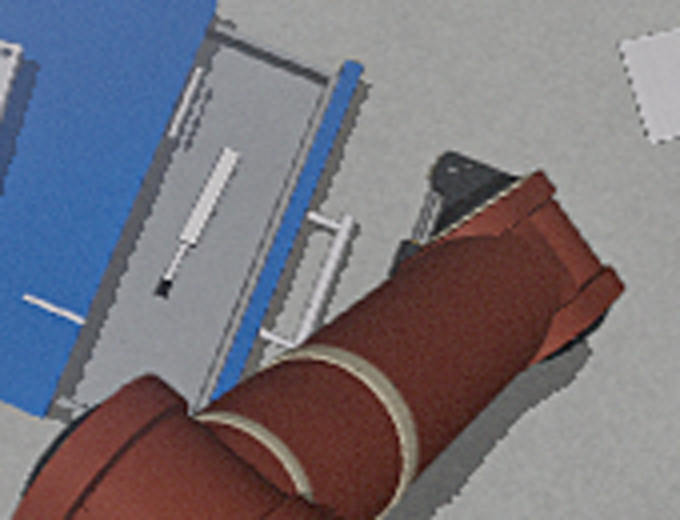

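View pics/wrist1.png

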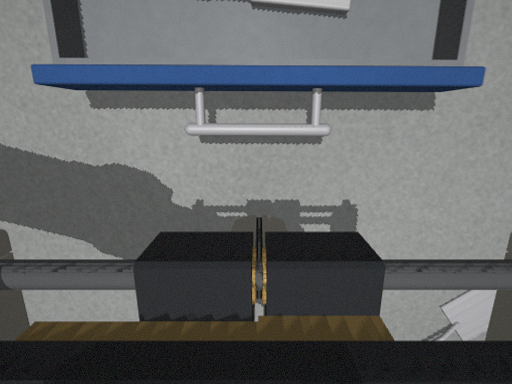

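Call:
carry_out(
  steps="0 0 0.04 0 0 0 255; 0 0 0.074 0.25 -0.2 0 255; 0 0 0.074 0.25 -0.2 0 255; 0.015 0 0.074 0.25 -0.2 0 255; 0.03 0 0.074 0.25 -0.2 0 255; 0.04 0 0.074 0.25 -0.2 0 255; 0.05 0 0.074 0.25 -0.2 0 255; 0.06 0 0.074 0.25 -0.2 0 255",
)

```text
time_s: 5.38
eef_pos: [0.4229, -0.2294, 0.0373]
eef_rot: [[0.364, 0.931, -0.002], [0.931, -0.364, -0.003], [-0.004, -0.001, -1.0]]
ft_force: [-0.4, -0.1, -0.2]
width: 0.0003
```

```bash
python3 - <<'E'
from h import *
np.set_printoptions(precision=4,suppress=True)
s=sense();print(s["eef_pos"],s["ft_force"])
for c in ["wrist"]: cv2.imwrite(f"pics/{c}2.png",vision.snapshot(c))
c=np.array([.462,-.127]);u=np.array([np.cos(np.radians(68.6)),np.sin(np.radians(68.6))]);print((c-s["eef_pos"][:2])@u,(c-s["eef_pos"][:2])@[-u[1],u[0]])
E
```

```text
[ 0.4229 -0.2294  0.0373] [-0.4385 -0.1206 -0.1759]
0.10956883732849891 0.0009786603371696873
```

View pics/wrist2.png

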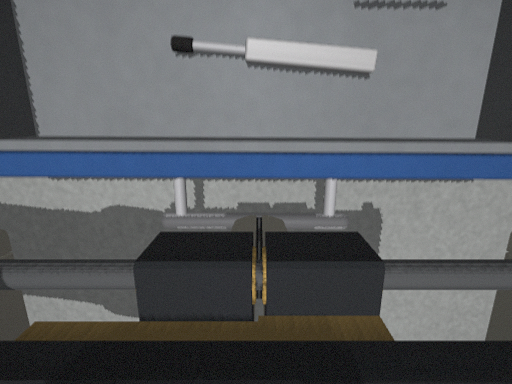

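Call:
carry_out(
  steps="0.012 0 0.003 0 0 0 255; 0.024 0 0.003 0 0 0 255; 0.036 0 0.003 0 0 0 255; 0.048 0 0.003 0 0 0 255; 0.058 0 0.003 0 0 0 255; 0.067 0 0.003 0 0 0 255; 0.075 0 0.003 0 0 0 255; 0.082 0 0.003 0 0 0 255",
)

```text
time_s: 6.42
eef_pos: [0.4535, -0.1509, 0.0339]
eef_rot: [[0.362, 0.932, -0.002], [0.932, -0.362, -0.001], [-0.002, -0.001, -1.0]]
ft_force: [-0.7, -0.8, -0.7]
width: 0.0007
```

Call:
carry_out(
  steps="0.005 0 0 0 0 0 255; 0.009 0 0 0 0 0 255; 0.012 0 0 0 0 0 255; 0.012 0 0 0 0 0 255",
)

```text
time_s: 6.92
eef_pos: [0.4579, -0.1391, 0.0339]
eef_rot: [[0.362, 0.932, -0.002], [0.932, -0.362, -0.001], [-0.002, -0.002, -1.0]]
ft_force: [0.6, -0.2, 0.4]
width: 0.0003
```

```bash
python3 - <<'E'
from h import *
np.set_printoptions(precision=4,suppress=True)
s=sense();print(s["time_s"],s["eef_pos"],s["ft_force"])
for c in ["wrist","top"]: cv2.imwrite(f"pics/{c}3.png",vision.snapshot(c))
c=np.array([.462,-.127]);u=np.array([np.cos(np.radians(68.6)),np.sin(np.radians(68.6))]);print((c-s["eef_pos"][:2])@u,(c-s["eef_pos"][:2])@[-u[1],u[0]])
E
```

```text
6.925 [ 0.4579 -0.1391  0.0339] [ 0.6401 -0.173   0.3503]
0.012789235828946347 0.000651515132923317
```

View pics/wrist3.png

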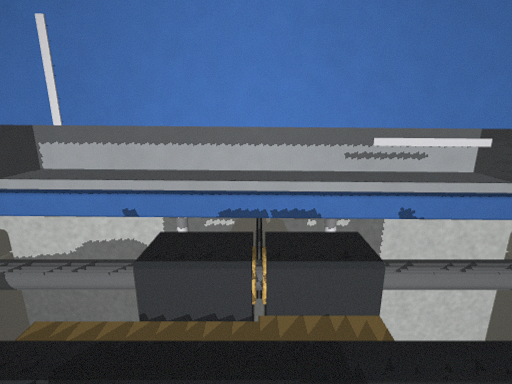

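Call:
carry_out(
  steps="0.005 0 0 0 0 0 255; 0.010 0 0 0 0 0 255; 0.015 0 0 0 0 0 255; 0.018 0 0 0 0 0 255",
)

```text
time_s: 7.52
eef_pos: [0.4646, -0.1221, 0.0339]
eef_rot: [[0.362, 0.932, -0.002], [0.932, -0.362, -0.001], [-0.001, -0.002, -1.0]]
ft_force: [0.1, -1.7, -0.1]
width: 0.0005
```

```bash
python3 - <<'E'
from h import *
cv2.imwrite("pics/wrist4.png",vision.snapshot("wrist"))
print(sense()["ft_force"])
a=cv2.imread("pics/top3.png");cv2.imwrite("pics/top3c.png",cv2.resize(a[110:310,100:400],None,fx=2.6,fy=2.6,interpolation=cv2.INTER_CUBIC))
E
```

```text
[0.55312151 0.13506249 0.27907337]
```

View pics/wrist4.png

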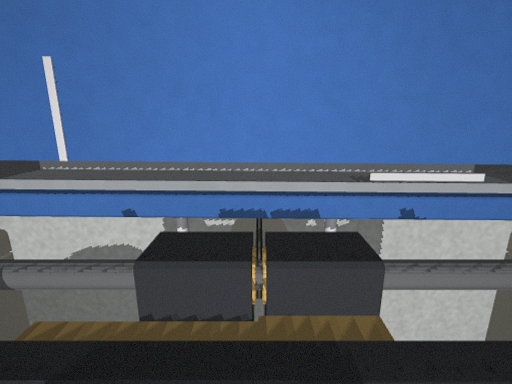

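View pics/top3c.png

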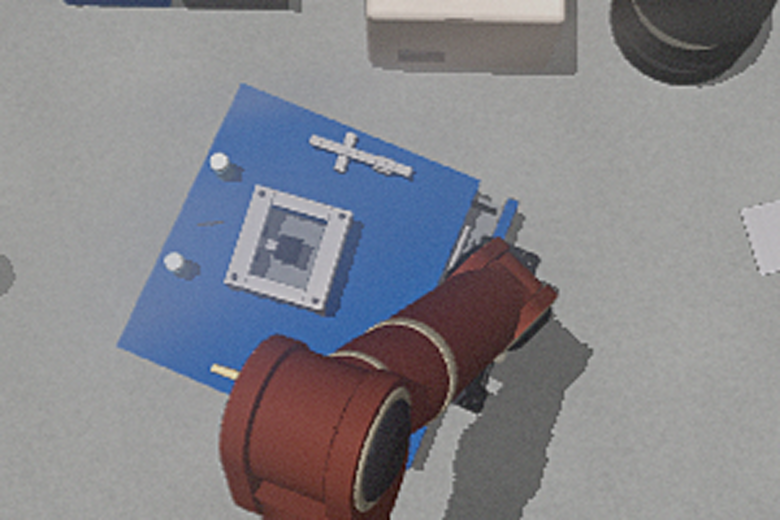

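```bash
python3 - <<'E'
from h import *
np.set_printoptions(precision=4,suppress=True)
c=vision.calibration("wrist");K=np.array(c["intrinsics"]);M=np.array(c["mount"]);print(M)
def tool(px,zt):
    d=M[:3,:3]@np.linalg.solve(K,[px[0],px[1],1]);o=M[:3,3];return o+d*(zt-o[2])/d[2]
print("bar w1",tool((258,129),.1081-.0495),"plate face w1 z67",tool((258,84),.1081-.067))
print("bar w2",tool((258,216),.0373-.0495),"plate top w2",tool((258,178),.0373-.067),tool((258,153),.0373-.067))
print("plate w4",tool((258,217),.0339-.067),tool((258,193),.0339-.067),"cab edge",tool((258,162),.0339-.08))
x=M[:3,:3].T@(np.array([0,0,0])-M[:3,3]);x=K@x;print(x/x[2])
for z in[0,-.02,-.04,-.06]:
  for xx in [0,.0075]:
    x=K@(M[:3,:3].T@(np.array([xx,0,z])-M[:3,3]));print(z,xx,x[:2]/x[2])
E
```

```text
[[-0.0002 -0.9693 -0.2461  0.0686]
 [ 1.      0.0001 -0.0012  0.0009]
 [ 0.0012 -0.2461  0.9693 -0.1912]
 [ 0.      0.      0.      1.    ]]
bar w1 [ 0.0588 -0.      0.0586] plate face w1 z67 [0.0938 0.0001 0.0411]
bar w2 [ 0.0042  0.0002 -0.0122] plate top w2 [ 0.0341  0.0003 -0.0297] [ 0.0488  0.0003 -0.0297]
plate w4 [ 0.0111  0.0003 -0.0331] [ 0.0259  0.0003 -0.0331] cab edge [ 0.0461  0.0003 -0.0461]
[257.8252 215.7556   1.    ]
0 0 [257.8252 215.7556]
0 0.0075 [257.8141 205.8041]
-0.02 0 [257.6889 226.1837]
-0.02 0.0075 [257.6752 215.2724]
-0.04 0 [257.5204 239.086 ]
-0.04 0.0075 [257.5031 227.0129]
-0.06 0 [257.3065 255.4616]
-0.06 0.0075 [257.2841 241.9549]
```

```bash
python3 - <<'E'
from h import *
for n in (2,4):
    a=cv2.imread(f"pics/wrist{n}.png");cv2.imwrite(f"pics/wrist{n}c.png",cv2.resize(a[150:330,130:390],None,fx=3,fy=3,interpolation=cv2.INTER_CUBIC))
E
```

```text
(no output)
```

View pics/wrist2c.png

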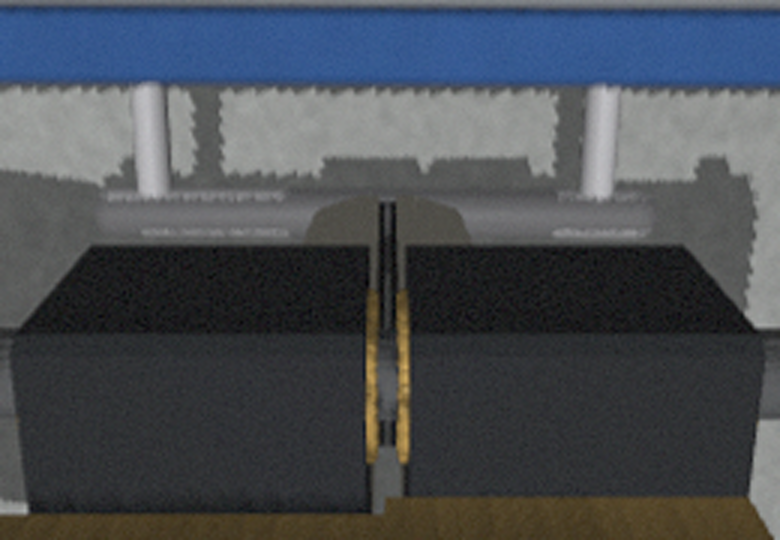

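View pics/wrist4c.png

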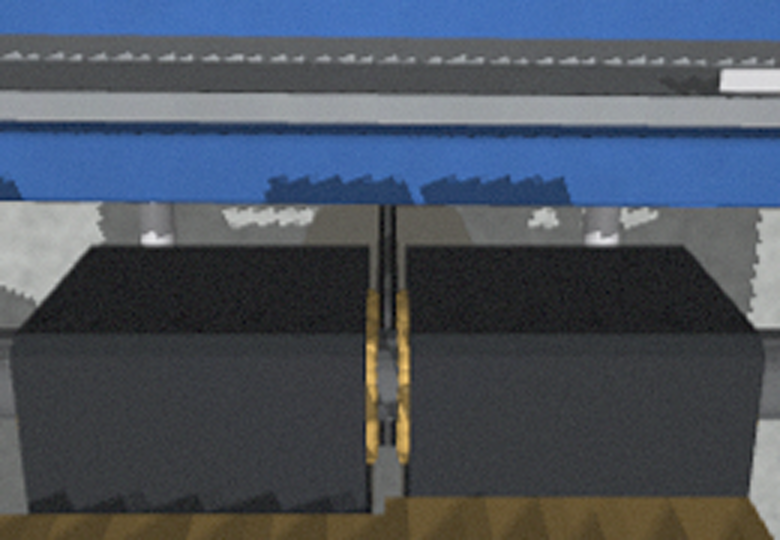

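```bash
python3 - <<'E'
from h import *
np.set_printoptions(precision=4,suppress=True)
c=vision.calibration("wrist");K=np.array(c["intrinsics"]);M=np.array(c["mount"]);
def tool(px,zt):
    d=M[:3,:3]@np.linalg.solve(K,[px[0],px[1],1]);o=M[:3,3];return o+d*(zt-o[2])/d[2]
print("w1 plate ends",tool((33,84),.1081-.067),tool((484,84),.1081-.067))
print("w1 bar ends",tool((186,130),.1081-.0495),tool((331,130),.1081-.0495), "standoffs",tool((200,105),.1081-.0495),tool((317.5,105),.1081-.0495))
print("w2 bar ends",tool((163,222),.0373-.044),tool((348,222),.0373-.044))
print("w2 standoffs",tool((180.5,195),.0373-.0495),tool((330.5,195),.0373-.0495))
print("w4 standoffs",tool((182.3,226),.0339-.0495),tool((330.5,226),.0339-.0495))
# scene view now
cv2.imwrite("pics/scene4.png",vision.snapshot("scene"))
a=cv2.imread("pics/scene4.png");cv2.imwrite("pics/scene4c.png",cv2.resize(a[90:240,200:400],None,fx=4,fy=4,interpolation=cv2.INTER_CUBIC))
E
```

```text
w1 plate ends [ 0.0938 -0.1754  0.0411] [0.0937 0.1759 0.0411]
w1 bar ends [ 0.058  -0.0627  0.0586] [0.0579 0.0635 0.0586] standoffs [ 0.0788 -0.0495  0.0586] [0.0788 0.0507 0.0586]
w2 bar ends [-0.0022 -0.0662 -0.0067] [-0.0022  0.063  -0.0067]
w2 standoffs [ 0.0189 -0.051  -0.0122] [ 0.0189  0.0481 -0.0122]
w4 standoffs [-0.0016 -0.0503 -0.0156] [-0.0016  0.0485 -0.0156]
```

View pics/scene4c.png

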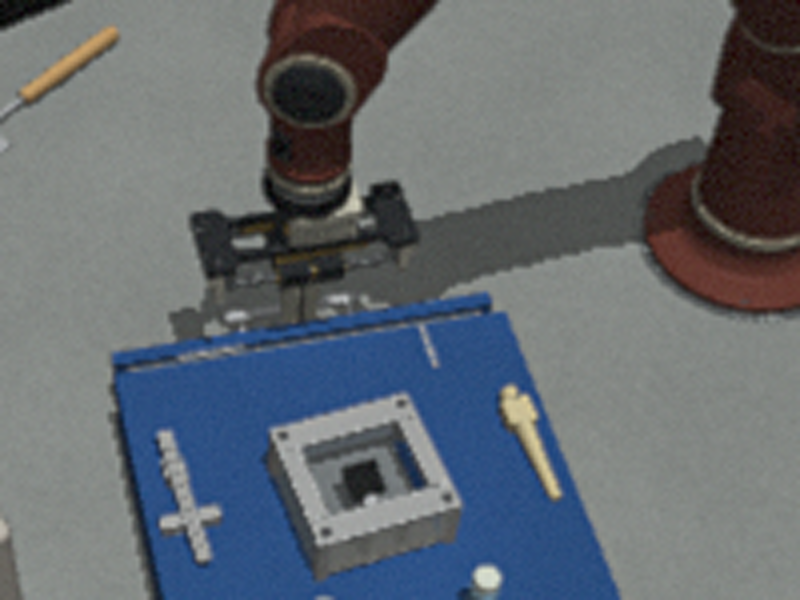

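Call:
carry_out(
  steps="0.005 0 0 0 0 0 255; 0.009 0 0 0 0 0 255; 0.012 0 0 0 0 0 255; 0.015 0 0 0 0 0 255; 0.017 0 0 0 0 0 255; 0.018 0 0 0 0 0 255",
)

```text
time_s: 8.38
eef_pos: [0.4711, -0.1048, 0.0338]
eef_rot: [[0.361, 0.932, -0.002], [0.932, -0.361, -0.0], [-0.001, -0.002, -1.0]]
ft_force: [0.1, -1.0, 0.6]
width: 0.0004
```

Call:
carry_out(
  steps="0.002 0 0 0 0 0 255; 0.003 0 0 0 0 0 255",
)

```text
time_s: 8.62
eef_pos: [0.4721, -0.1023, 0.0338]
eef_rot: [[0.361, 0.932, -0.002], [0.932, -0.361, -0.001], [-0.002, -0.002, -1.0]]
ft_force: [-0.7, -1.9, 0.8]
width: 0.0002
```

```bash
python3 - <<'E'
from h import *
np.set_printoptions(precision=4,suppress=True)
cv2.imwrite("pics/wrist5.png",vision.snapshot("wrist"))
s=sense();print(s["eef_pos"],s["ft_force"],s["torque"])
a=cv2.imread("pics/wrist5.png");cv2.imwrite("pics/wrist5c.png",cv2.resize(a[130:330,130:390],None,fx=3,fy=3,interpolation=cv2.INTER_CUBIC))
E
```

```text
[ 0.4721 -0.1024  0.0338] [-1.5825 -0.8052  0.3965] [-0.5325  0.2162 -0.0344]
```

View pics/wrist5c.png

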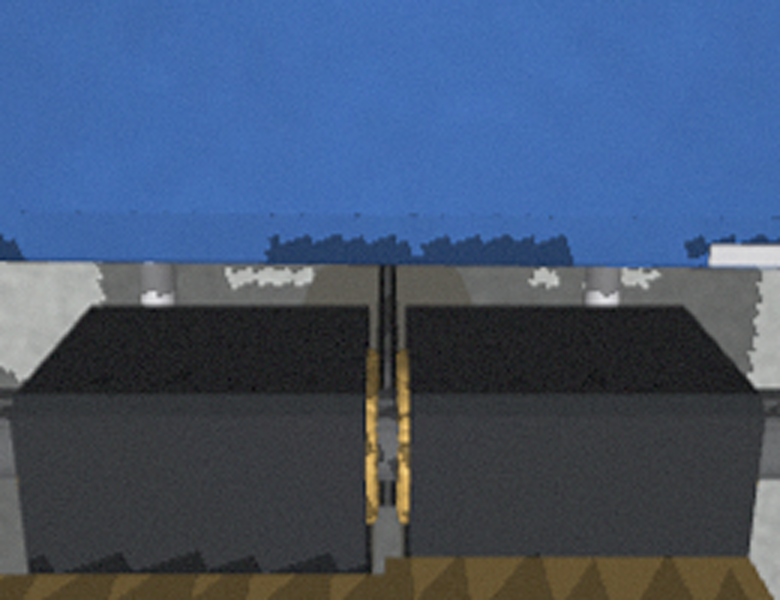

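Call:
carry_out(
  steps="0.001 0 0 0 0 0 255; 0.002 0 0 0 0 0 255; 0.003 0 0 0 0 0 255",
)

```text
time_s: 9.05
eef_pos: [0.4721, -0.1023, 0.0338]
eef_rot: [[0.364, 0.932, -0.003], [0.932, -0.364, -0.004], [-0.005, -0.001, -1.0]]
ft_force: [-3.3, -7.0, 0.5]
width: 0.0007
```

Call:
carry_out(
  steps="0.001 0 0 0 0 0 255; 0.002 0 0 0 0 0 255; 0.002 0 0 0 0 0 255",
)

```text
time_s: 9.43
eef_pos: [0.4721, -0.1024, 0.0339]
eef_rot: [[0.365, 0.931, -0.004], [0.931, -0.365, -0.007], [-0.008, -0.001, -1.0]]
ft_force: [-3.8, -6.9, 0.8]
width: 0.0003
```

Call:
carry_out(
  steps="-0.003 0 0 0.3 -0.3 0 255; -0.003 0 0 0.3 -0.3 0 255; -0.003 0 -0.02 0.3 -0.3 0 255; -0.003 0 -0.04 0.3 -0.3 0 255; -0.003 0 -0.06 0.3 -0.3 0 255",
)

```text
time_s: 10.05
eef_pos: [0.4714, -0.1033, 0.0943]
eef_rot: [[0.363, 0.932, -0.011], [0.932, -0.363, -0.008], [-0.012, -0.007, -1.0]]
ft_force: [0.6, 0.3, 0.1]
width: 0.0003
```

```bash
python3 - <<'E'
from h import *
np.set_printoptions(precision=4,suppress=True)
cv2.imwrite("pics/wrist6.png",vision.snapshot("wrist"))
s=sense();print(s["eef_pos"],s["ft_force"],s["torque"])
E
```

```text
[ 0.473  -0.104   0.0965] [ 0.0972 -0.2878  1.406 ] [-0.0451 -0.001  -0.0098]
```

View pics/wrist6.png

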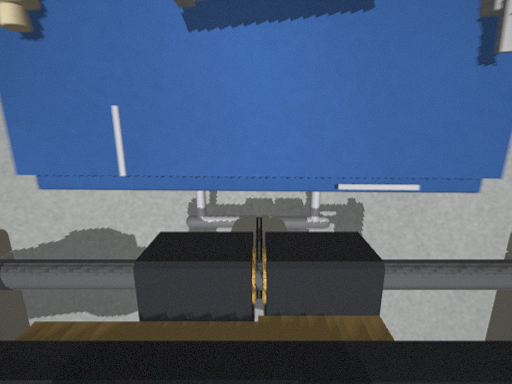

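```bash
python3 - <<'E'
from h import *
row((0.473,-0.104,0.20),-21.4);row((0.534,0.034,0.20),-14.8)
E
```

```text
(0.473, -0.104, 0.2) -21.4 -> [-0.0012 -0.0003 -0.1035] [-0.16  0.62  0.08]
(0.534, 0.034, 0.2) -14.8 -> [ 0.1496  0.0063 -0.1052] [-0.2   0.61 -6.52]
```

Call:
carry_out(
  steps="0 0 -0.05 -0.2 0.6 0 255; 0 0 -0.105 -0.2 0.6 0 255; 0.03 0 -0.105 -0.2 0.6 -2 255; 0.08 0.003 -0.105 -0.2 0.6 -4 255; 0.12 0.006 -0.105 -0.2 0.6 -6.5 255; 0.15 0.006 -0.105 -0.2 0.6 -6.5 255; 0.15 0.006 -0.105 -0.2 0.6 -6.5 255",
)

```text
time_s: 10.98
eef_pos: [0.534, 0.0387, 0.1986]
eef_rot: [[0.249, 0.969, -0.002], [0.969, -0.249, 0.002], [0.001, -0.002, -1.0]]
ft_force: [0.7, -1.4, -0.3]
width: 0.0005
```

```bash
python3 - <<'E'
from h import *
np.set_printoptions(precision=4,suppress=True)
s=sense();print(s["eef_pos"],s["eef_rot"])
for c in ["wrist","top"]:cv2.imwrite(f"pics/{c}7.png",vision.snapshot(c))
for n,z in [("guard_window",.136),("lever_pad",.122)]:
    for r in finder.pinpoint(n,"wrist")[:2]: print(n,r,atz("wrist",r["location"],z))
a=cv2.imread("pics/top7.png");cv2.imwrite("pics/top7c.png",cv2.resize(a[130:310,140:340],None,fx=3.3,fy=3.3,interpolation=cv2.INTER_CUBIC))
E
```

```text
[0.534  0.0387 0.1986] [[ 0.2489  0.9685 -0.0016]
 [ 0.9685 -0.2489  0.0017]
 [ 0.0013 -0.002  -1.    ]]
lever_pad {'location': [259.9, 140.0], 'conf': 0.62} [0.5472 0.0788 0.122 ]
```

View pics/wrist7.png

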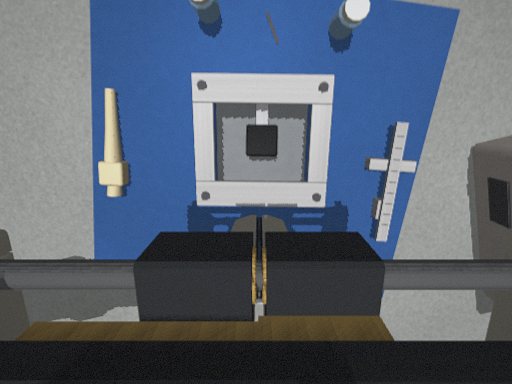

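View pics/top7c.png

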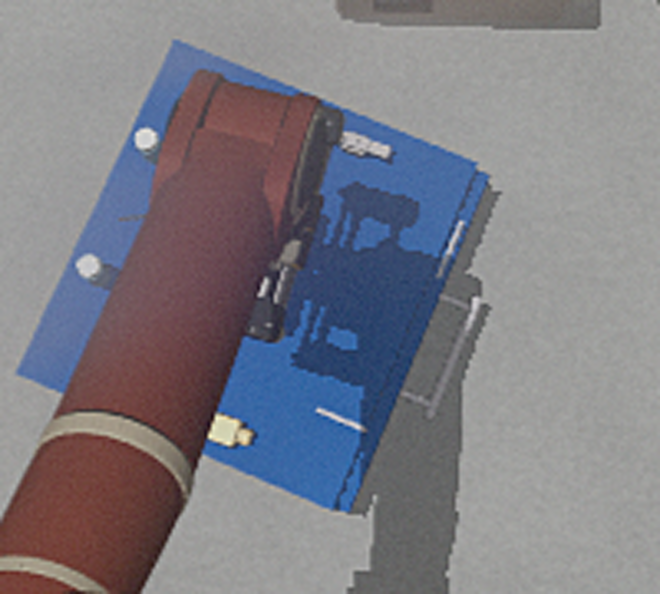

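```bash
python3 - <<'E'
from h import *
np.set_printoptions(precision=4,suppress=True)
a=cv2.imread("pics/wrist7.png");cv2.imwrite("pics/wrist7c.png",cv2.resize(a[60:220,170:350],None,fx=4,fy=4,interpolation=cv2.INTER_CUBIC))
P=np.array([atz("wrist",p,.136) for p in [(192,73),(334,73),(326,206),(194,206)]]);print(P,P.mean(0))
P=np.array([atz("wrist",p,.136) for p in [(214,102),(311,102),(309,182),(214,182)]]);print(P,P.mean(0),np.linalg.norm(P-np.roll(P,1,0),axis=1))
row((0.547,0.082,0.2),-14.8);row((0.547,0.082,0.14),-14.8)
E
```

```text
[[0.5063 0.1489 0.136 ]
 [0.6225 0.1178 0.136 ]
 [0.5922 0.0037 0.136 ]
 [0.471  0.0361 0.136 ]] [0.548  0.0766 0.136 ]
[[0.5174 0.1216 0.136 ]
 [0.5986 0.0998 0.136 ]
 [0.5816 0.0307 0.136 ]
 [0.4963 0.0535 0.136 ]] [0.5485 0.0764 0.136 ] [0.0713 0.0841 0.0712 0.0883]
(0.547, 0.082, 0.2) -14.8 -> [ 0.0508  0.0007 -0.0003] [-0.02  0.04 -0.15]
(0.547, 0.082, 0.14) -14.8 -> [0.0509 0.0007 0.0597] [-0.02  0.04 -0.15]
```

View pics/wrist7c.png

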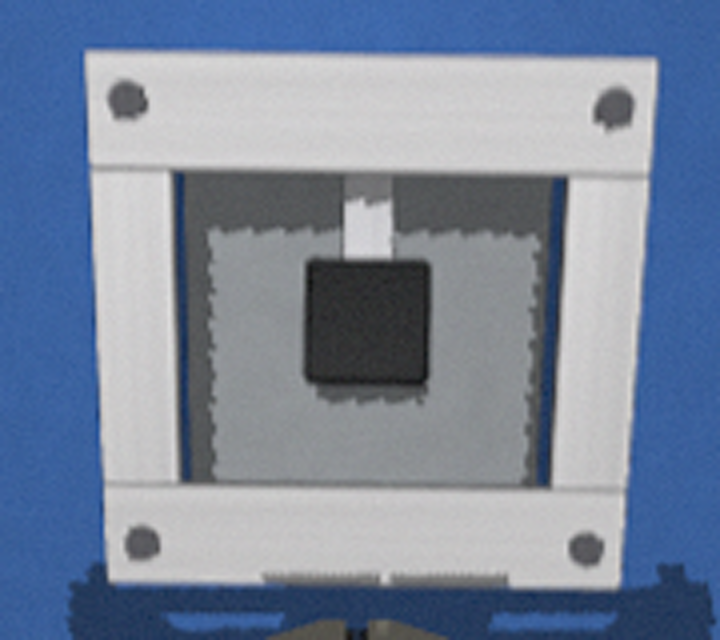

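```bash
python3 - <<'E'
from h import *
row((0.5475,0.079,0.2),-14.8);row((0.5475,0.079,0.132),-14.8)
E
```

```text
(0.5475, 0.079, 0.2) -14.8 -> [ 0.0481  0.0019 -0.0003] [-0.02  0.04 -0.15]
(0.5475, 0.079, 0.132) -14.8 -> [0.0481 0.002  0.0677] [-0.02  0.04 -0.15]
```

Call:
carry_out(
  steps="0.024 0.001 0 0 0 0 255; 0.048 0.002 0 0 0 0 255; 0.048 0.002 0 0 0 0 255; 0.048 0.002 0.02 0 0 0 255; 0.048 0.002 0.04 0 0 0 255; 0.048 0.002 0.05 0 0 0 255; 0.048 0.002 0.05 0 0 0 255",
)

```text
time_s: 12.05
eef_pos: [0.547, 0.0776, 0.1495]
eef_rot: [[0.26, 0.966, -0.002], [0.966, -0.26, -0.001], [-0.002, -0.001, -1.0]]
ft_force: [0.2, -0.2, 0.2]
width: 0.0004
```

```bash
python3 - <<'E'
from h import *
for c in ["wrist","scene"]:cv2.imwrite(f"pics/{c}8.png",vision.snapshot(c))
row((0.5475,0.079,0.132),-14.8)
a=cv2.imread("pics/scene8.png");cv2.imwrite("pics/scene8c.png",cv2.resize(a[140:260,220:370],None,fx=5,fy=5,interpolation=cv2.INTER_CUBIC))
E
```

```text
(0.5475, 0.079, 0.132) -14.8 -> [ 0.0007 -0.0007  0.0184] [ 0.05  0.03 -0.2 ]
```

View pics/wrist8.png

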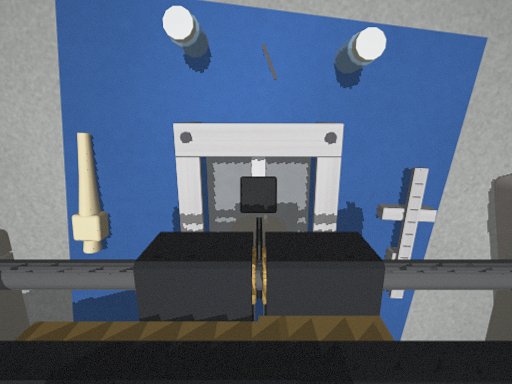

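View pics/scene8c.png

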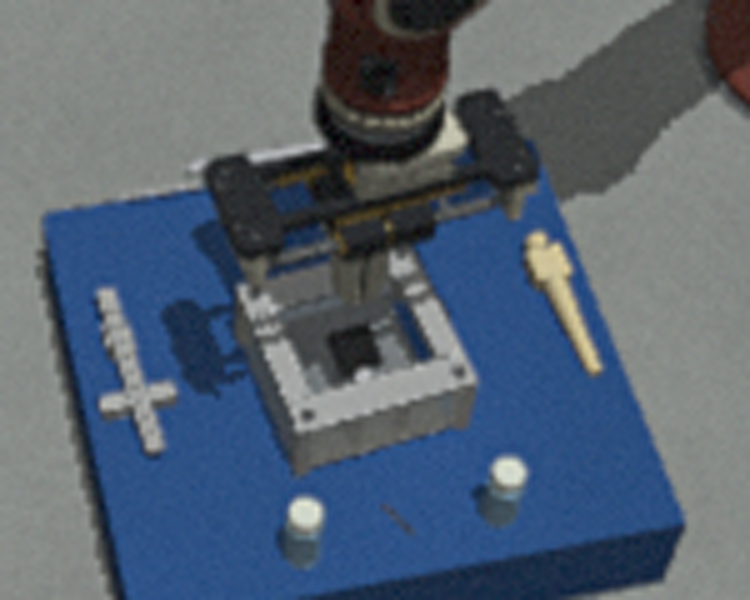

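```bash
python3 - <<'E'
from h import *
np.set_printoptions(precision=1,suppress=True)
s=sense();p=np.array(s["eef_pos"]);R=np.array(s["eef_rot"])
a=cv2.imread("pics/scene8.png");a=cv2.resize(a[170:230,265:335],None,fx=10,fy=10,interpolation=cv2.INTER_CUBIC)
w=cv2.imread("pics/wrist8.png");w=cv2.resize(w[170:250,210:310],None,fx=7,fy=7,interpolation=cv2.INTER_CUBIC)
for z,col in [(0,(0,0,255)),(-.02,(0,255,0))]:
    for x in(-.0075,.0075):
        for y in (-.0175,0,.0175):
            X=p+R@[x,y,z]
            q=proj("scene",X);cv2.circle(a,tuple(int(v) for v in ((q-[265,170]+.5)*10)),4,col,-1)
            q=proj("wrist",X);cv2.circle(w,tuple(int(v) for v in ((q-[210,170]+.5)*7)),4,col,-1)
cv2.imwrite("pics/s8.png",a);cv2.imwrite("pics/w8.png",w)
E
```

```text
(no output)
```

View pics/s8.png

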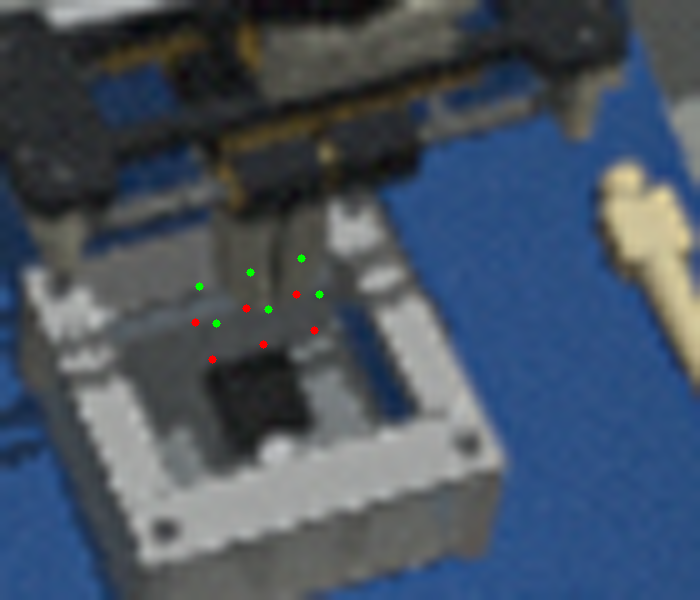

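View pics/w8.png

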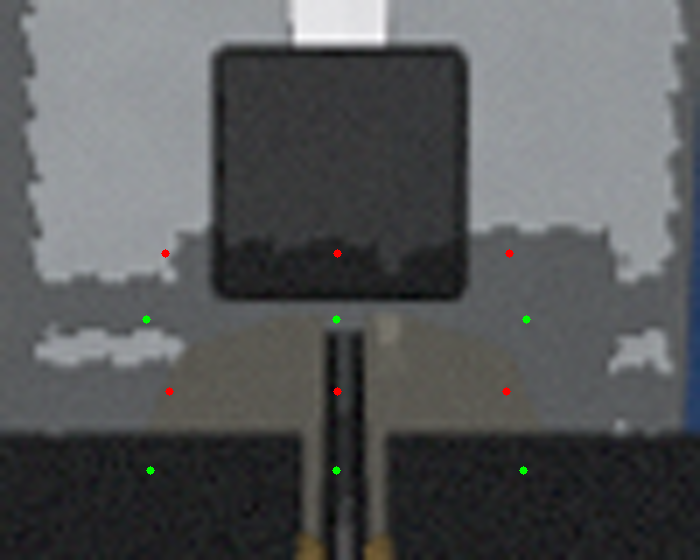

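Call:
carry_out(
  steps="0.001 0 0.01 0 0 0 255; 0.001 0 0.02 0 0 0 255; 0.001 0 0.028 0 0 0 255; 0.001 0 0.034 0 0 0 255; 0.001 0 0.036 0 0 0 255",
)

```text
time_s: 12.78
eef_pos: [0.548, 0.0791, 0.1139]
eef_rot: [[0.259, 0.966, -0.0], [0.966, -0.259, -0.001], [-0.001, 0.0, -1.0]]
ft_force: [-0.2, -0.5, -0.3]
width: 0.0005
```

```bash
python3 - <<'E'
from h import *
for c in ["wrist","scene"]:cv2.imwrite(f"pics/{c}9.png",vision.snapshot(c))
a=cv2.imread("pics/scene9.png");a=cv2.resize(a[160:240,250:350],None,fx=6,fy=6,interpolation=cv2.INTER_CUBIC)
cv2.imwrite("pics/s9.png",a)
E
```

```text
(no output)
```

View pics/wrist9.png

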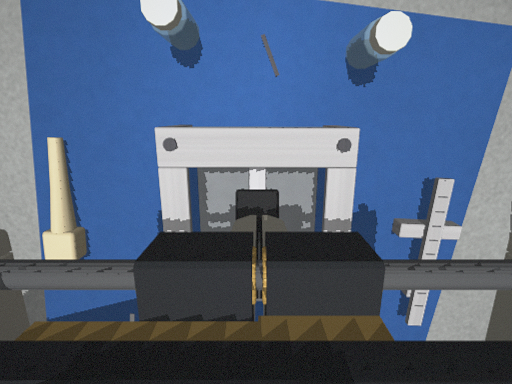

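View pics/s9.png

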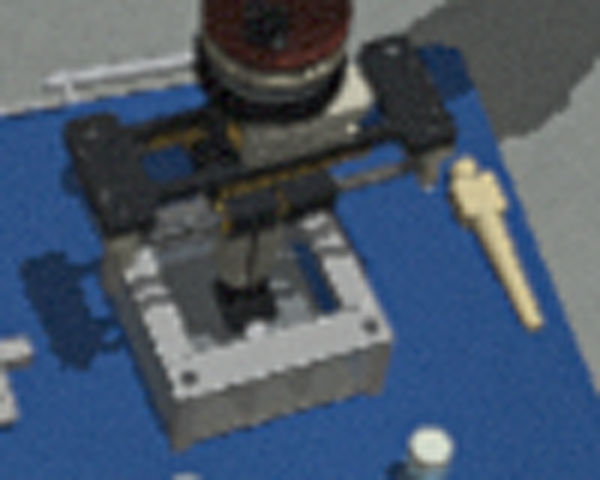

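Call:
carry_out(
  steps="0 0 0.004 0 0 0 255; 0 0 0.008 0 0 0 255; 0 0 0.011 0 0 0 255; 0 0 0.014 0 0 0 255",
)

```text
time_s: 13.38
eef_pos: [0.5483, 0.079, 0.1001]
eef_rot: [[0.259, 0.966, 0.0], [0.966, -0.259, -0.001], [-0.001, 0.001, -1.0]]
ft_force: [-1.5, -1.1, 3.8]
width: 0.0009
```

Call:
carry_out(
  steps="0 0 0.004 0 0 0 255; 0 0 0.008 0 0 0 255; 0 0 0.01 0 0 0 255; 0 0 0.01 0 0 0 255",
)

```text
time_s: 13.88
eef_pos: [0.5487, 0.0794, 0.0899]
eef_rot: [[0.259, 0.966, 0.001], [0.966, -0.259, -0.0], [-0.0, 0.001, -1.0]]
ft_force: [0.3, -1.3, 1.0]
width: 0.0005
```

Call:
carry_out(
  steps="0 0 0.003 0 0 0 255; 0 0 0.005 0 0 0 255; 0 0 0.005 0 0 0 255",
)

```text
time_s: 14.25
eef_pos: [0.5487, 0.0792, 0.0848]
eef_rot: [[0.259, 0.966, 0.001], [0.966, -0.259, -0.001], [-0.0, 0.001, -1.0]]
ft_force: [-1.2, -1.4, 2.8]
width: 0.0007
```

```bash
python3 - <<'E'
from h import *
print(sense()["ft_force"])
for c in ["wrist","scene"]:cv2.imwrite(f"pics/{c}10.png",vision.snapshot(c))
a=cv2.imread("pics/scene10.png");a=cv2.resize(a[160:240,250:350],None,fx=6,fy=6,interpolation=cv2.INTER_CUBIC)
cv2.imwrite("pics/s10.png",a)
E
```

```text
[-1.15015348 -1.36991765  2.83356199]
```

View pics/s10.png

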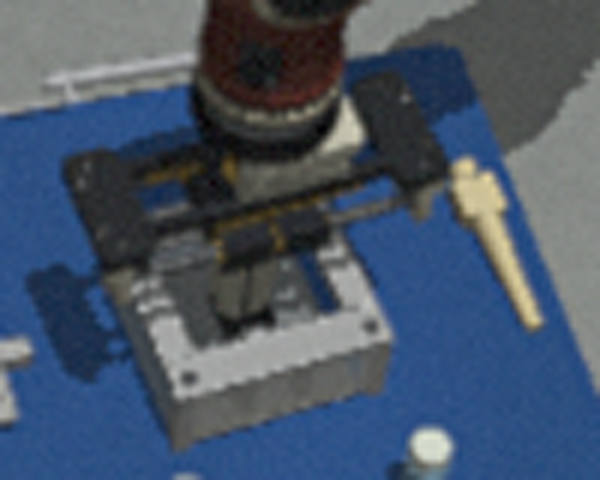

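View pics/wrist10.png

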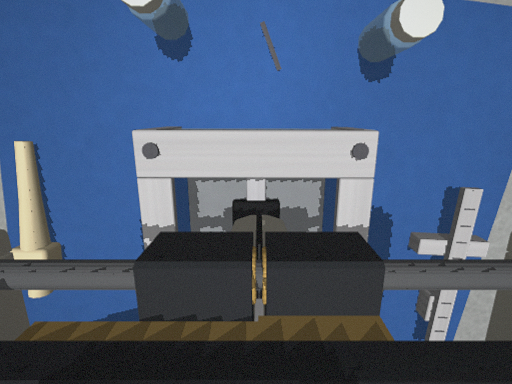

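Call:
carry_out(
  steps="0 0 0.003 0 0 0 255; 0 0 0.005 0 0 0 255; 0 0 0.005 0 0 0 255",
)

```text
time_s: 14.72
eef_pos: [0.5489, 0.0795, 0.0798]
eef_rot: [[0.259, 0.966, 0.002], [0.966, -0.259, -0.0], [0.0, 0.002, -1.0]]
ft_force: [-1.4, -2.8, 4.0]
width: 0.0002
```

Call:
carry_out(
  steps="0 0 0.001 0 0 0 255; 0 0 0.003 0 0 0 255; 0 0 0.003 0 0 0 255",
)

```text
time_s: 15.1
eef_pos: [0.5489, 0.0797, 0.0767]
eef_rot: [[0.259, 0.966, 0.002], [0.966, -0.259, 0.0], [0.0, 0.002, -1.0]]
ft_force: [-0.8, -2.0, 3.0]
width: 0.0001
```

Call:
carry_out(
  steps="0 0 0.001 0 0 0 255; 0 0 0.003 0 0 0 255; 0 0 0.003 0 0 0 255",
)

```text
time_s: 15.48
eef_pos: [0.5491, 0.0798, 0.0756]
eef_rot: [[0.259, 0.966, 0.002], [0.966, -0.259, 0.002], [0.002, 0.002, -1.0]]
ft_force: [-5.3, -2.3, 16.3]
width: 0.0003
```

Call:
carry_out(
  steps="0 0 0.001 0 0 0 255; 0 0 0.003 0 0 0 255; 0 0 0.003 0 0 0 255",
)

```text
time_s: 15.85
eef_pos: [0.5492, 0.0798, 0.0754]
eef_rot: [[0.259, 0.966, 0.003], [0.966, -0.259, 0.004], [0.004, 0.002, -1.0]]
ft_force: [-5.9, -1.4, 20.6]
width: 0.0004
```

```bash
python3 - <<'E'
from h import *
print(sense()["ft_force"])
for c in ["wrist","scene"]:cv2.imwrite(f"pics/{c}11.png",vision.snapshot(c))
a=cv2.imread("pics/scene11.png");a=cv2.resize(a[170:240,255:335],None,fx=7.5,fy=7.5,interpolation=cv2.INTER_CUBIC)
cv2.imwrite("pics/s11.png",a)
a=cv2.imread("pics/wrist11.png");a=cv2.resize(a[100:250,110:400],None,fx=2.7,fy=2.7,interpolation=cv2.INTER_CUBIC)
cv2.imwrite("pics/w11.png",a)
E
```

```text
[-5.88454779 -1.42369469 20.56081476]
```

View pics/s11.png

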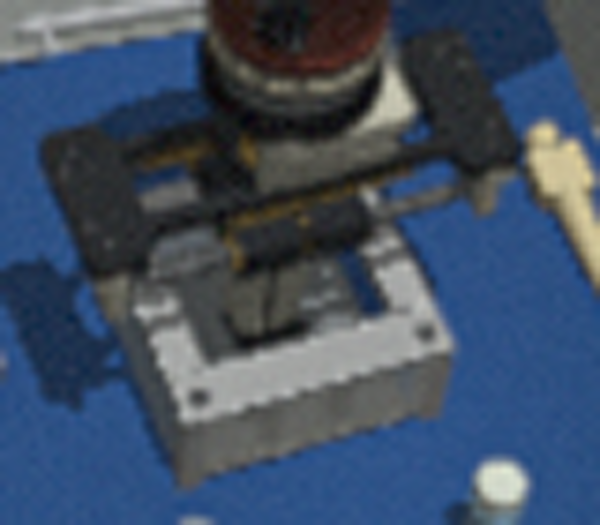

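View pics/w11.png

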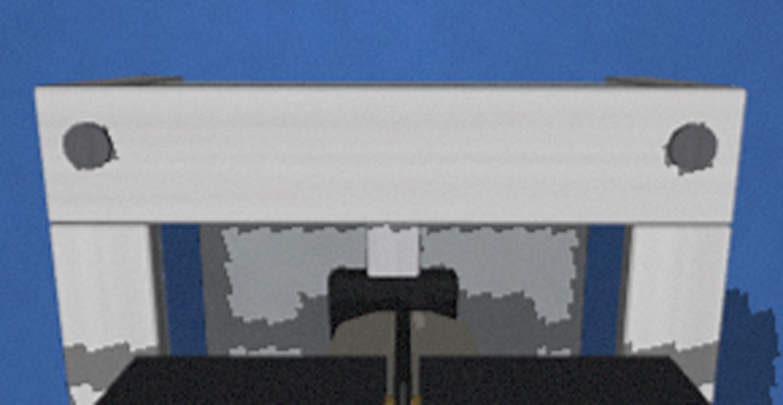

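Call:
carry_out(
  steps="0 0 0 0 0 0 255; 0 0 -0.01 0 -0.2 0 255; 0 0 -0.03 0 -0.2 0 255; 0 0 -0.06 0.2 -0.2 0 255; 0 0 -0.09 0.2 -0.2 0 255; 0 0 -0.12 0.2 -0.2 0 255; 0 0 -0.13 0.2 -0.2 0 255",
)

```text
time_s: 16.82
eef_pos: [0.5499, 0.0805, 0.2068]
eef_rot: [[0.258, 0.966, 0.002], [0.966, -0.258, 0.002], [0.003, 0.001, -1.0]]
ft_force: [0.4, -0.2, 0.3]
width: 0.0007
```

Call:
carry_out(
  steps="-0.03 0 0 0 0 0 255; -0.06 0 0 0 0 0 255; -0.06 0 0 0 0 0 255",
)

```text
time_s: 17.2
eef_pos: [0.5335, 0.0204, 0.2062]
eef_rot: [[0.263, 0.965, 0.0], [0.965, -0.263, 0.002], [0.002, -0.0, -1.0]]
ft_force: [0.7, 0.6, 0.8]
width: 0.0003
```

```bash
python3 - <<'E'
from h import *
print(sense()["time_s"],sense()["ft_force"])
for c in ["wrist","scene"]:cv2.imwrite(f"pics/{c}12.png",vision.snapshot(c))
a=cv2.imread("pics/scene12.png");a=cv2.resize(a[120:250,215:365],None,fx=4.5,fy=4.5,interpolation=cv2.INTER_CUBIC)
cv2.imwrite("pics/s12.png",a)
for r in finder.pinpoint("lever_pad","wrist")[:2]: print(r,atz("wrist",r["location"],.1005),atz("wrist",r["location"],.122))
E
```

```text
17.2 [0.74820741 0.64207417 0.79260845]
{'location': [255.6, 122.6], 'conf': 0.76} [0.54819599 0.08660736 0.1005    ] [0.54852611 0.08682492 0.122     ]
```

View pics/s12.png

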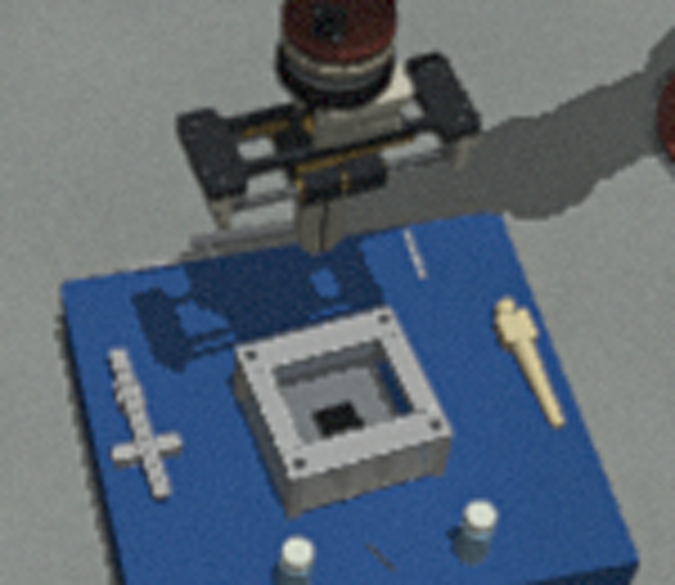

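View pics/wrist12.png

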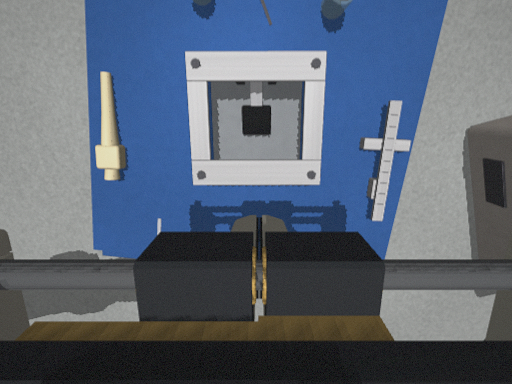

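```bash
python3 - <<'E'
from h import *
a=np.radians(75.2);gx=np.array([np.cos(a),np.sin(a),0]);gy=np.array([-gx[1],gx[0],0])
def pad(th,C):
    H=np.array([C[0],C[1],.107])+.044*gx; t=.25-th
    r=-gx*np.cos(t)+np.array([0,0,1])*np.sin(t); n=gx*np.sin(t)+np.array([0,0,1])*np.cos(t)
    # centre of top at 44 mm; up height .122 => normal offset fits
    o=(.122-.107-.044*np.sin(.25))/np.cos(.25)
    return [H+r*(.044+i*.015)+n*o+gy*j*.015 for i,j in[(-1,-1),(1,-1),(1,1),(-1,1)]]
W=np.array([atz("wrist",p,.136) for p in [(208,80),(303.5,80),(303,160),(209,160)]]);C=W.mean(0);print(C)
ims=[]
for cam,b,f in [("wrist",(180,40,340,190),2.5),("scene",(255,180,325,240),5.7)]:
    im=cv2.imread(f"pics/{cam}12.png");im=cv2.resize(im[b[1]:b[3],b[0]:b[2]],None,fx=f,fy=f,interpolation=cv2.INTER_CUBIC)
    CC=C if cam=="wrist" else np.array([.5494,.0862])
    for th,col in [(.5,(0,255,0)),(.3,(0,255,255)),(0,(0,0,255))]:
        q=np.array([(proj(cam,X)-b[:2]+.5)*f for X in pad(th,CC)]).astype(int);cv2.polylines(im,[q],True,col,1)
    ims.append(im[:340,:399])
h=min(i.shape[0] for i in ims);cv2.imwrite("pics/o12.png",np.hstack([i[:h] for i in ims]))
E
```

```text
[0.54926308 0.08797481 0.136     ]
```

View pics/o12.png

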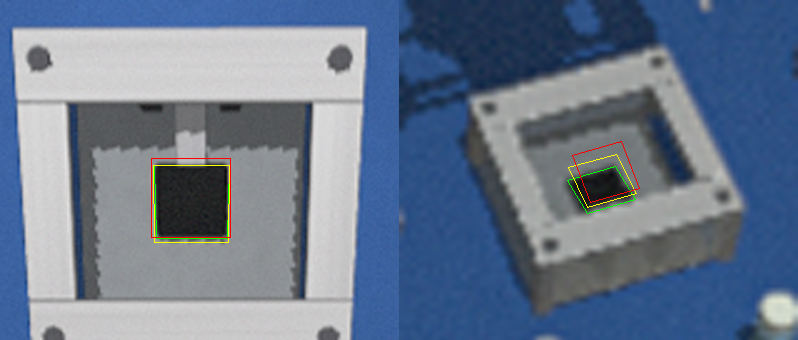

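Call:
carry_out(
  steps="0 0 -0.04 0 0 0 255; 0 -0.05 -0.06 0 0 0 255; 0 -0.11 -0.06 0 0 0 255; 0 -0.15 -0.06 0 0 0 255; 0 -0.15 -0.06 0 0 0 255",
)

```text
time_s: 17.98
eef_pos: [0.387, 0.0649, 0.2658]
eef_rot: [[0.25, 0.968, -0.001], [0.968, -0.25, 0.006], [0.006, -0.002, -1.0]]
ft_force: [0.8, 0.9, 0.4]
width: 0.0005
```

```bash
python3 - <<'E'
from h import *
for c in ["top","scene"]:cv2.imwrite(f"pics/{c}13.png",vision.snapshot(c))
a=cv2.imread("pics/top13.png");a=cv2.resize(a[120:310,130:340],None,fx=2.6,fy=2.6,interpolation=cv2.INTER_CUBIC)
b=cv2.imread("pics/scene13.png");cv2.imwrite("pics/t13.png",a);cv2.imwrite("pics/s13.png",cv2.resize(b[80:280,180:380],None,fx=3,fy=3))
c=np.array([.537,.0625])
r=finder.pinpoint("cabinet_drawer0_handle","top")[:2]
for q in r: print(q,atz("top",q["location"],.044))
E
```

```text
{'location': [280.1, 238.2], 'conf': 0.8} [ 0.46081312 -0.13622599  0.044     ]
```

View pics/t13.png

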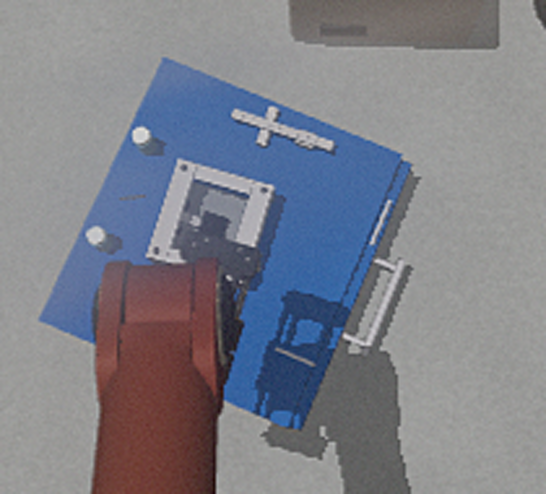

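View pics/s13.png

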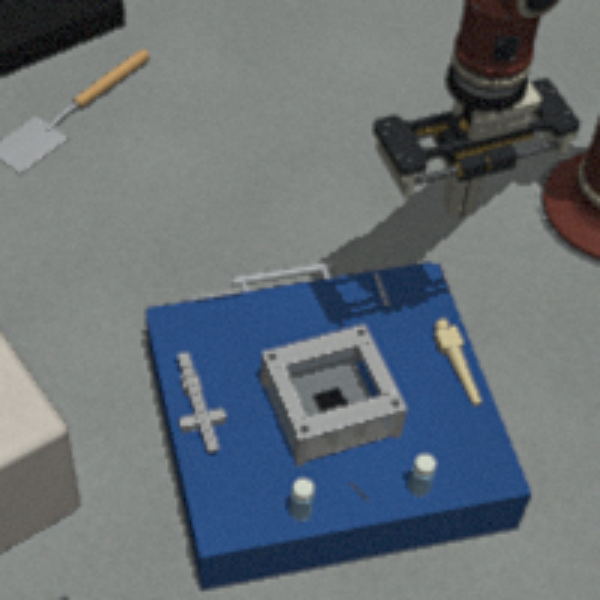

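```bash
python3 - <<'E'
from h import *
np.set_printoptions(precision=4,suppress=True)
c=vision.calibration("wrist");K=np.array(c["intrinsics"]);M=np.array(c["mount"]);
def tool(px,zt):
    d=M[:3,:3]@np.linalg.solve(K,[px[0],px[1],1]);o=M[:3,3];return o+d*(zt-o[2])/d[2]
for n,z,e,p in [("w6",.0965,176.5,190.5),("w5",.0338,130+213/3,130+267/3)]:
    print(n,tool((258,e),z-.08)[0]-tool((258,p),z-.067)[0], tool((258,e),z-.067)[0]-tool((258,p),z-.067)[0])
a=cv2.imread("pics/top13.png");cv2.imwrite("pics/h13.png",cv2.resize(a[170:300,230:300],None,fx=4.6,fy=4.6,interpolation=cv2.INTER_CUBIC))
a=cv2.imread("pics/wrist6.png");cv2.imwrite("pics/h6.png",cv2.resize(a[160:250,200:420],None,fx=3.6,fy=3.6,interpolation=cv2.INTER_CUBIC))
# top13 handle ends & cabinet corners (crop/2.6+(130,120))
f=lambda x,y,z:atz("top",(x/2.6+130,y/2.6+120),z)
u=np.array([np.cos(np.radians(68.5)),np.sin(np.radians(68.5)),0])
hb=(f(404,263,.0495)+f(370,348,.0495))/2; bk=(f(163,58,.08)+f(39,320,.08))/2; pl=(f(411,164,.067)+f(301,430,.067))/2
print(hb,bk,pl,(bk-hb)@u,(bk-pl)@u)
E
```

```text
w6 0.014288938671239537 0.011588492194435383
w5 0.01509971527394225 0.011193173644436796
[ 0.4628 -0.132   0.0495] [0.5984 0.2206 0.08  ] [ 0.474  -0.0945  0.067 ] 0.37776118235892087 0.3388193389398866
```

View pics/h13.png

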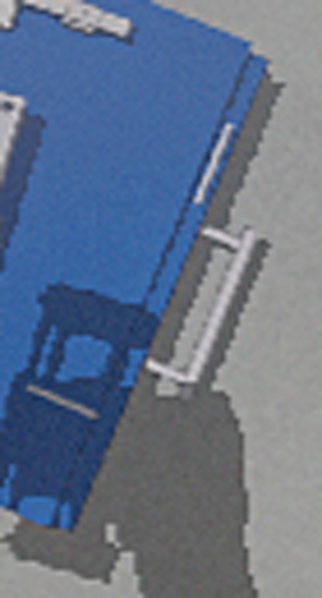

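View pics/h6.png

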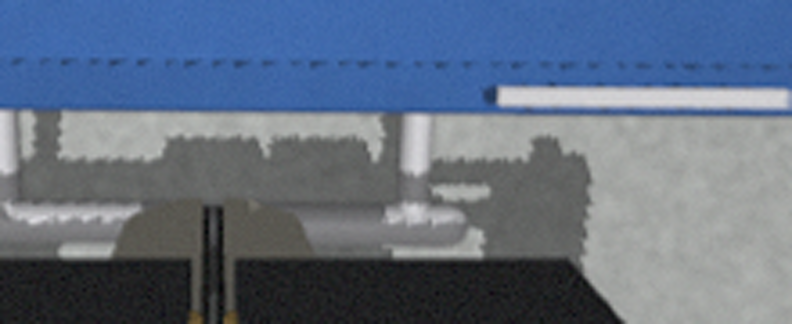

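```bash
python3 -c "
from h import *
print(sense()['time_s'],sense()['ft_force']);print(manip.sign_off())"
```

```text
18.125 [-0.14967379  0.19021767 -0.50124064]
the job is handed in; nothing more can be done
None
```

I pushed the drawer shut, pressed the lock lever down to its stop through the guard window, withdrew clear and handed the job in at about 18 s. No verdict is reported, so this rests on my own checks.

- **Drawer:** it stopped moving, with the push force rising to about 7.5 N. In the last top picture the front face is 339 mm from the cabinet's back (340 mm expected when shut) and the handle 378 mm (375 mm expected). One finder reading put the handle about 9 mm short of shut; the measurements from the picture and the stop itself disagree with it.
- **Lever:** I pressed it only after the drawer was shut. It moved down until the force rose to about 20 N with no further travel. After I withdrew, the scene picture matched the fully-down outline and the pad stayed down.
- **Guard and other things:** by the measured positions, the closed fingers had roughly 25 mm clearance on each side of the window. I saw no sign of touching the guard, and the stem, depth gauge and vials look undisturbed.
- **Fingertips:** they ended about 20 mm higher than the reported tool point. The fingers therefore passed over the handle bar and pushed the drawer front instead, which the task also allows. I finished the lever press by force, not by height.

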